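Roll two piston pins onto the measuring line

ROBOT

A 6-joint arm with a two-finger parallel gripper is mounted at the origin on the work surface. World frame = base frame: x ahead of the robot, y to its left, z up, the work surface at z = 0. Lengths are in m, angles in rad, forces in N, time in s.
With the tool pointing down it reaches from about 0.275 to 0.975 m from the base axis. Payload 8.4 kg.
Tool frame: the origin (TCP) lies between the finger pads; the fingertips stand 8 mm ahead of it and the grasp point (between the pads) lies 11 mm behind it; z points along the fingers, y is the direction in which the jaws open and shut (so a half turn about z gives the same grasp; the last joint's range is limited). The gripper opens to 92 mm and grips with 3 to 60 N. Pads are 20 mm wide; open, the fingers measure 128 mm over their backs; the gripper's body (75 mm by 189 mm) begins 69 mm behind the grasp point.
Start: joints at [-1.193, 0.353, 1.633, -0, 1.155, -0.002], TCP at [0.232, -0.58, 0.223] pointing down, gripper open.
Joint ranges: [-2.63, 2.63], [-0.92, 2.1], [0.06, 2.66], [-1.3, 4.44], [0, 2.69], [-3.02, 3.02]. Speed limits (rad/s): [2.22, 2.22, 2.79, 3.14, 3.14, 3.14].

INTERFACE

Orientations are given as a unit quaternion [x, y, z, w].
In Python, from station import bot gives the robot as it stands.
- The arm moves only by the tool apply_moves, never from a script. Its argument "commands" is a list that holds one entry, the list of rows, each a list of 4 numbers: the shift along the tool's x, y, z in m, then the turn about the tool's z in rad. In form: [[[tx, ty, tz, yaw], ...]]. A call has 1 to 20 rows; each row shifts and turns the commanded pose from where the row before left it, along the tool's axes as they then stand; what a row does not reach is not made up. A row lasts 1/10 s, in which the tool goes at most 50 mm and 8.59 degrees, less where a joint would pass 70% of its speed; a pose out of reach is approached as far as the arm can. A call with a gripper value outside its range is refused whole. "claw" is the gripper's target within -1 to 1 (shut at 1, half-way at 0, fully open at -1), set as the call begins (left out, the last holds). The fingers move at their own pace and stop on an object; "force" is the grip in N (left out, the last holds). Time passes only in rows, so rows that do not move let the fingers close. It gives the time, the measured TCP pose, the force and the opening at its end, in the units of the state.
- bot.state(): the state, without advancing time (a new reading comes with each control period).
- bot.get_image(name): name is "scene" or "top"; returns the picture (480x640x3 uint8, red, green, blue); there is no depth.
- bot.camera_info(name): a dict with "fovy" (degrees; the focal length in pixels is half the picture's height over the tangent of half this angle, whatever the lens; pixels are square), "cx", "cy" (the principal point, pixels), "extrinsics" (4x4, takes a point from camera to world coordinates). Camera axes: x right, y down, z forward; pixel columns grow to the right and rows downward; lengths in m; the calibration is good to about 2 mm. A picture is of the moment at which its call begins. camera_info takes no time and is no camera call.
- bot.job_done(): hands the job in, once; it reports no verdict.
Trained networks look in the newest picture that a camera, given by its name, has taken for a name from the list of things; names that differ only in an ending like _2 or _b are one class to them, and where a whole thing is asked for, a point or a joint stands for the part that bears it (a point fixed in the world has none). Each returns a list of dicts, best first, with "confidence" (0 to 1); they miss things now and then, are a little off and sometimes report something else, mostly with a low value. They report only what shows in the picture. A call takes as long as a camera call.
- bot.masks_of(camera, target): "mask" (480x640 bool, what is visible of it).
- bot.mark_of(camera, target): "xyz" ([x, y, z] in m, in world coordinates, good to about 4 mm: a listed point, or the origin of a listed thing).
The state is a dict: "time": time; "joints": joint angles; "dq": joint speeds; "joint_efforts": joint torques, N m; "tool_pos": TCP position; "orientation": TCP orientation; "ft_force": force on the tool from outside, world axes, zero at the start; "wrist_torque": the same for the moment, N m; "finger_gap": finger opening in m.
Only numpy, scipy, OpenCV 4.12 (cv2) and the standard library are available. Lean on these libraries where they do the work, as an engineer would, in place of code of your own. Each camera call takes 0.05 s, during which the arm holds its last target.

TASK

Two steel piston pins lie on the rubber mat, one either side of the white line. With the fingers, push the thick pin so that it rolls across the mat until it lies at rest lengthwise on the line, centred over it; then roll the slim pin onto the line in the same way, the two ending one after the other along it. Never lift or carry a pin, and leave the other things where they are.

Things in the scene. Friction and masses are not known exactly. Their poses are not given: they have to be found in the camera images.
- line_mid (a point): the middle of the white marked line (3 mm wide, 250 mm long), on the top face of a fixed dark grey rubber mat (270 x 320 x 4 mm, so this point is 4 mm above the table). Its x axis runs along the line, its y axis across it in the plane of the mat, z up; the mat reaches 135 mm from this point along x and 160 mm along y, either way
- thick_pin: steel piston pin, 30 mm in diameter, 80 mm long, 0.15 to 0.31 kg, lying 65 to 100 mm to one side of the line, parallel to it within 0.08 rad. Origin at its centre, on its axis, 15 mm above the mat; x axis along the cylinder, y and z turn as it rolls. Oiled (friction about 0.3): pushed square from the side it rolls, slipping on the finger, and rests soon after a slow push
- slim_pin: steel piston pin, 20 mm in diameter, 70 mm long, 0.08 to 0.17 kg, lying likewise on the other side of the line and some 130 mm farther along it, so that both fit on the line without shifting lengthwise. Origin at its centre, on its axis, 10 mm above the mat; x axis along the cylinder, y and z turn as it rolls. Oiled, rolls in the same way
- bearing_ring: bystander: a steel bearing ring, 42 mm outside diameter, 14 mm high, lying flat on the mat beyond the line from one of the pins, 90 to 115 mm from the line. Origin at the centre of its underside
- gauge_block: bystander: a steel block 35 x 30 x 20 mm on the mat beyond the line from the other pin, 90 to 115 mm from the line. Origin at the centre of its underside
- piston: bystander: an aluminium piston, 54 mm in diameter, 52 mm high, standing left of the mat. Origin at the centre of its underside
- oil_jar: bystander: a small amber jar, 50 mm in diameter, 65 mm high, standing right of the mat. Origin at the centre of its underside
- wrench: bystander: a steel wrench 170 mm long, lying right of the mat. Origin in its middle, on its underside
- v_block: bystander: a dark steel V-block, 60 x 50 x 38 mm, left of the mat. Origin at the centre of its underside

How it is judged:
On the way, in this order (a step that is already met when the one before it is completed fails the run):
1. the thick pin has rolled at least a third of a turn on the mat (angle between thick_pin's own z axis and vertical above 2 rad and height (world z) of thick_pin below 0.024 m).
2. the thick pin lies at rest on the line (y of thick_pin in the frame of line_mid between -0.006 and 0.006 m and x of thick_pin in the frame of line_mid between -0.105 and 0.105 m and angle between the x axis of thick_pin and the x axis of line_mid, either way round below 0.12 rad and height (world z) of thick_pin between 0.016 and 0.022 m and linear speed of thick_pin below 0.01 m/s), for 0.2 s.
3. the slim pin has rolled at least a third of a turn on the mat (angle between slim_pin's own z axis and vertical above 2 rad and height (world z) of slim_pin below 0.019 m).
At the end, for the whole second after the job is handed in: both pins lie at rest on the mat along the white line: each axis within 6 mm of the line's middle and within 0.12 rad (7 degrees) of its direction, no pin's centre beyond 105 mm from the line's midpoint; the bystanders are within 12 mm of where they were (all of step 2 and y of slim_pin in the frame of line_mid between -0.006 and 0.006 m and x of slim_pin in the frame of line_mid between -0.105 and 0.105 m and angle between the x axis of slim_pin and the x axis of line_mid, either way round below 0.12 rad and height (world z) of slim_pin between 0.011 and 0.017 m and linear speed of slim_pin below 0.01 m/s and distance of each of bearing_ring, gauge_block, piston, oil_jar, wrench, v_block from where it was at the start of the episode below 0.012 m); the robot touches nothing.
It fails at once if the thick pin is lifted or ridden up more than 8 mm (height (world z) of thick_pin above 0.027 m).
It fails at once if the slim pin is lifted or ridden up more than 8 mm (height (world z) of slim_pin above 0.022 m).
It fails at once if another thing is moved more than 12 mm (distance of any of bearing_ring, gauge_block, piston, oil_jar, wrench, v_block from where it was at the start of the episode above 0.012 m).
It also fails if it takes over 51 s, if anything falls off the work surface, if the arm or the gripper's body presses on something with over 40 N, if the wrist force passes 120 N, or if a joint passes its speed limit or range.

## Working session

There is one attempt and no reset: what is moved stays moved. The work goes in short steps, Python scripts to look and compute and a tool call to move; the robot and the scene stay as the last step left them, time stands still between calls to the robot, and variables do not carry over. Pictures are saved under pics/ and viewed, and the job is handed in when it is done.

Besides the shell and the picture viewer there is one more tool, called after ">>>" by a JSON object that holds its "fn" and its "kwargs". apply_moves: Moves the arm, as the interface text tells. Its arguments: {"type":"object","properties":{"commands":{"type":"array"},"claw":{"type":"number"},"force":{"type":"number"}},"required":["commands"]}

```bash
mkdir -p pics; cat > h.py <<'E'
import numpy as np, cv2
from station import bot
def ray(cam,u,v,z):
    i=bot.camera_info(cam); f=240/np.tan(np.radians(i["fovy"])/2)
    E=np.array(i["extrinsics"]); d=E[:3,:3]@np.array([(u-i["cx"])/f,(v-i["cy"])/f,1]); o=E[:3,3]
    return o+d*(z-o[2])/d[2]
def proj(cam,p):
    i=bot.camera_info(cam); f=240/np.tan(np.radians(i["fovy"])/2)
    E=np.array(i["extrinsics"]); c=E[:3,:3].T@(np.array(p)-E[:3,3]); return c[:2]/c[2]*f+[i["cx"],i["cy"]]
def snap(cam,n):
    im=bot.get_image(cam); cv2.imwrite(f"pics/{n}.png",im[:,:,::-1]); return im
E
python3 - <<'E'
from h import *
s=bot.state(); print(s["time"],s["tool_pos"],s["orientation"],s["finger_gap"])
for c in("top","scene"):
    snap(c,c+"0"); i=bot.camera_info(c); print(c,i)
for n in("line_mid","thick_pin","slim_pin","bearing_ring","gauge_block"):
    for c in ("top",):
        print(n,c,[(np.round(r["xyz"],4),round(r["confidence"],2)) for r in bot.mark_of(c,n)][:2])
for n in("thick_pin","slim_pin"):
    m=bot.masks_of("top",n)
    if m:
        k=m[0]["mask"].astype(np.uint8); c=cv2.findContours(k,0,2)[0]; c=max(c,key=cv2.contourArea); print(n,k.sum(),m[0]["confidence"],cv2.minAreaRect(c))
E
```

```text
0.0 [ 0.23153016 -0.57997621  0.22185283] [ 9.82016584e-01  1.88793296e-01 -1.41652893e-04 -7.06960231e-04] 0.09176144047555723
top {'fovy': 43.48999449378469, 'cx': 327.01078203266644, 'cy': 238.71076758225345, 'extrinsics': array([[ 0.01496007, -0.99529202,  0.09576004,  0.38964957],
       [-0.99987999, -0.01527666, -0.00257371,  0.00385156],
       [ 0.00402448, -0.09571004, -0.99540112,  1.43771285],
       [ 0.        ,  0.        ,  0.        ,  1.        ]])}
scene {'fovy': 52.313177482033495, 'cx': 323.96054052293977, 'cy': 248.0256841760277, 'extrinsics': array([[-0.41810742,  0.78212954, -0.46201686,  1.00955367],
       [ 0.90838353,  0.36281439, -0.20785831,  0.19362122],
       [ 0.00505424, -0.5065956 , -0.86216898,  0.92644351],
       [ 0.        ,  0.        ,  0.        ,  1.        ]])}
line_mid top [(array([0.4935, 0.4174, 0.001 ]), 0.58), (array([0.6024, 0.1838, 0.0071]), 0.45)]
thick_pin top [(array([0.4696, 0.0037, 0.0196]), 0.71), (array([0.4941, 0.4165, 0.001 ]), 0.6)]
slim_pin top [(array([0.6017, 0.1828, 0.0114]), 0.53), (array([0.5355, 0.0924, 0.0074]), 0.44)]
bearing_ring top [(array([ 0.6019, -0.0046,  0.0042]), 0.68)]
gauge_block top [(array([0.4727, 0.1856, 0.0029]), 0.62)]
thick_pin 458 0.89 ((327.5, 263.0), (34.0, 13.0), 90.0)
slim_pin 203 0.82 ((254.5, 206.0), (28.0, 7.0), 90.0)
```

```bash
python3 - <<'E'
import cv2
im=cv2.imread("pics/top0.png"); cv2.imwrite("pics/top0z.png",cv2.resize(im[160:310,200:400],None,fx=4,fy=4,interpolation=cv2.INTER_CUBIC))
E
```

```text
(no output)
```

View pics/top0.png

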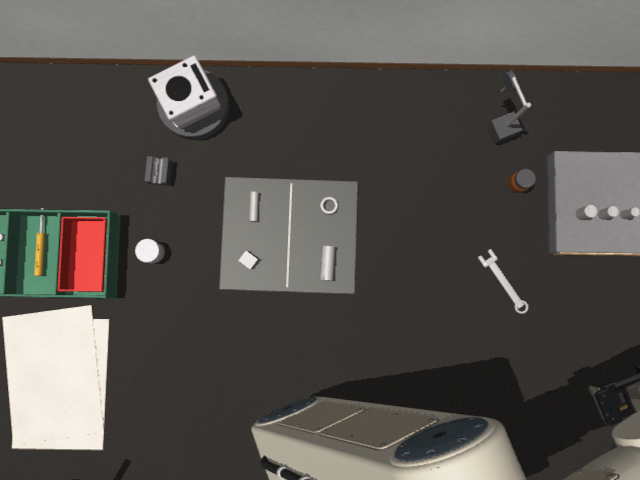

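View pics/top0z.png

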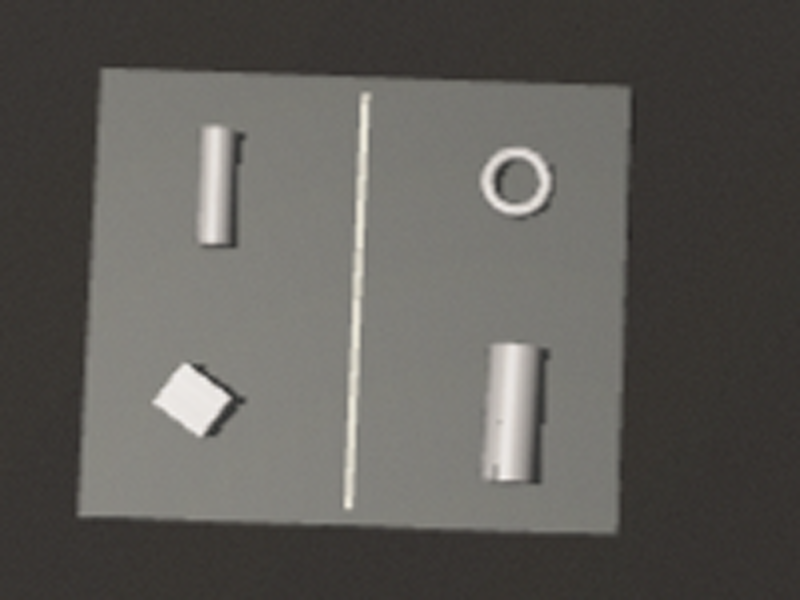

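View pics/scene0.png

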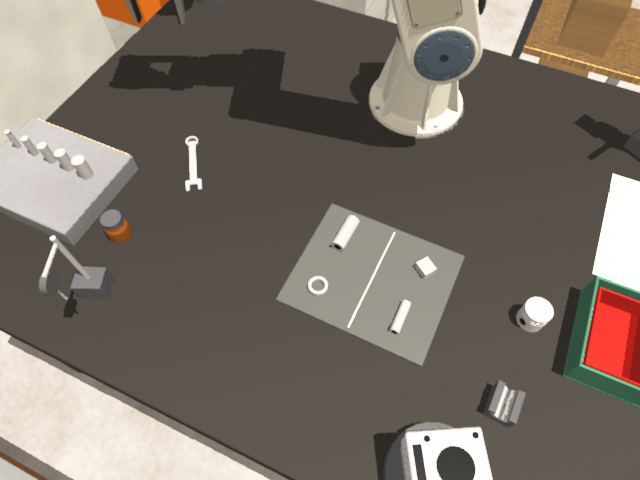

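The top view shows the line from about (291,183) to (287,287), the thick pin at (328,263), the slim pin at (254,206), the ring at (329,205) and the block at (249,260). Both pins lie along world x. Next I'll measure them precisely.

```bash
cat >> h.py <<'E'
def matpoly(cam,im):
    return None
def line_meas(cam,im,seed=None):
    # bright thin line pixels: white-tophat restricted to slim components
    g=im.mean(2).astype(np.float32)
    z=0.004
    mat=np.array([[0.40,0.235],[0.40,-0.075],[0.68,-0.075],[0.68,0.235]])
    poly=np.array([proj(cam,[x,y,z]) for x,y in mat]).astype(np.int32)
    m=np.zeros(g.shape,np.uint8); cv2.fillPoly(m,[poly],1)
    b=((g>140)&(m>0)).astype(np.uint8)
    n,l,st,c=cv2.connectedComponentsWithStats(b)
    out=[]
    for k in range(1,n):
        if st[k,4]<25: continue
        v,u=np.nonzero(l==k); out.append((k,st[k],c[k],np.stack([u,v],1)))
    return out
def pts3(cam,uv,z): return np.array([ray(cam,u,v,z)[:2] for u,v in uv])
def axis(P):
    c=P.mean(0); w,V=np.linalg.eigh(np.cov((P-c).T)); d=V[:,1]; d=d*np.sign(d[0]); t=(P-c)@d; s=(P-c)@V[:,0]
    return c,np.arctan2(d[1],d[0]),np.ptp(t),np.ptp(s)
E
python3 - <<'E'
from h import *
for c in("top","scene"):
    im=cv2.imread(f"pics/{c}0.png")
    for k,st,ce,uv in line_meas(c,im):
        print(c,st,ce.round(1),[ (a.round(4) if hasattr(a,'round') else a) for a in axis(pts3(c,uv,0.004))])
for n,z in(("thick_pin",.019),("slim_pin",.014)):
    for c in("top","scene"):
        if c=="scene": bot.get_image(c)
        for r in bot.masks_of(c,n)[:2]:
            v,u=np.nonzero(r["mask"]); print(n,c,round(r["confidence"],2),[a.round(4) for a in axis(pts3(c,np.stack([u,v],1),z))])
E
```

```text
top [286 183   7 105 310] [288.7 235.5] [array([0.5342, 0.0919]), np.float64(-0.0193), np.float64(0.2506), np.float64(0.0072)]
top [249 191   8  30 208] [252.7 205.6] [array([0.6049, 0.18  ]), np.float64(-0.0125), np.float64(0.0707), np.float64(0.0168)]
top [320 197  18  17 141] [328.5 204.8] [array([ 0.6097, -0.0021]), np.float64(-1.2164), np.float64(0.0418), np.float64(0.0408)]
top [320 245  13  35 365] [326.3 262.4] [array([0.4708, 0.0009]), np.float64(-0.0568), np.float64(0.082), np.float64(0.0262)]
top [238 250  20  20 213] [247.2 259.5] [array([0.4748, 0.1898]), np.float64(0.9504), np.float64(0.0369), np.float64(0.0329)]Traceback (most recent call last):
  File "<stdin>", line 5, in <module>
  File "h.py", line 28, in pts3
    def pts3(cam,uv,z): return np.array([ray(cam,u,v,z)[:2] for u,v in uv])
                                         ~~~^^^^^^^^^^^
  File "h.py", line 4, in ray
    i=bot.camera_info(cam); f=240/np.tan(np.radians(i["fovy"])/2)
ValueError: time passes only in moves, steps and waits
```

```bash
sed -i 's/^from station import bot/from station import bot\nimport functools\n@functools.lru_cache(None)\ndef CI(cam): return bot.camera_info(cam)/; s/i=bot.camera_info(cam);/i=CI(cam);/' h.py
python3 - <<'E'
from h import *
for c in("top","scene"):
    im=cv2.imread(f"pics/{c}0.png")
    for k,st,ce,uv in line_meas(c,im):
        print(c,st,ce.round(1),[ (a.round(4) if hasattr(a,'round') else a) for a in axis(pts3(c,uv,0.004))])
for n,z in(("thick_pin",.019),("slim_pin",.014)):
    for c in("top","scene"):
        if c=="scene": bot.get_image(c)
        for r in bot.masks_of(c,n)[:2]:
            v,u=np.nonzero(r["mask"]); print(n,c,round(r["confidence"],2),[a.round(4) for a in axis(pts3(c,np.stack([u,v],1),z))])
print(bot.state()["time"])
E
```

```text
top [286 183   7 105 310] [288.7 235.5] [array([0.5342, 0.0919]), np.float64(-0.0193), np.float64(0.2506), np.float64(0.0072)]
top [249 191   8  30 208] [252.7 205.6] [array([0.6049, 0.18  ]), np.float64(-0.0125), np.float64(0.0707), np.float64(0.0168)]
top [320 197  18  17 141] [328.5 204.8] [array([ 0.6097, -0.0021]), np.float64(-1.2164), np.float64(0.0418), np.float64(0.0408)]
top [320 245  13  35 365] [326.3 262.4] [array([0.4708, 0.0009]), np.float64(-0.0568), np.float64(0.082), np.float64(0.0262)]
top [238 250  20  20 213] [247.2 259.5] [array([0.4748, 0.1898]), np.float64(0.9504), np.float64(0.0369), np.float64(0.0329)]
scene [  277   204   178   158 15601] [369.1 280.4] [array([0.5444, 0.0891]), np.float64(1.5149), np.float64(0.3105), np.float64(0.2764)]
thick_pin top 0.89 [array([ 0.4685, -0.0023]), np.float64(-0.0193), np.float64(0.081), np.float64(0.0323)]
thick_pin scene 0.72 [array([0.4698, 0.0009]), np.float64(-0.0507), np.float64(0.0986), np.float64(0.0337)]
slim_pin top 0.82 [array([0.6048, 0.1753]), np.float64(-0.0184), np.float64(0.0678), np.float64(0.0179)]
slim_pin scene 0.77 [array([0.603 , 0.1778]), np.float64(-0.004), np.float64(0.0766), np.float64(0.02)]
0.75
```

```bash
cat >> h.py <<'E'
TH=-0.0193; MID=np.array([.5342,.0919])
def plan(xyz,ang=np.pi/2+TH):
    s=bot.state(); q=s["orientation"]; a=2*np.arctan2(q[1],q[0]); p=np.array(s["tool_pos"]); d=np.array(xyz)-p
    yaw=-((ang-a+np.pi)%(2*np.pi)-np.pi); b=a-yaw
    print("t",s["time"],"pos",p.round(4),"a",round(a,4),"yaw",round(yaw,4),"after yaw: tx %.4f ty %.4f tz %.4f"%(d[0]*np.cos(b)+d[1]*np.sin(b),d[0]*np.sin(b)-d[1]*np.cos(b),-d[2]),"gap",round(s["finger_gap"],4),"F",np.round(s["ft_force"],1))
def L(p): # world -> line frame
    d=np.array(p)[:2]-MID; return np.array([d[0]*np.cos(TH)+d[1]*np.sin(TH),-d[0]*np.sin(TH)+d[1]*np.cos(TH)])
def W(x,y): return MID+np.array([x*np.cos(TH)-y*np.sin(TH),x*np.sin(TH)+y*np.cos(TH)])
E
python3 -c "
from h import *
print(L([.469,-.001]),L([.604,.177]))
plan([.469,-.042,.10])"
```

```text
[-0.063395   -0.09414098] [0.06814467 0.08643121]
t 0.75 pos [ 0.2317 -0.5804  0.2226] a 0.3798 yaw -1.1717 after yaw: tx 0.5429 ty 0.2269 tz 0.1226 gap 0.0919 F [-0.5 -1.2  0. ]
```

>>> {"fn": "apply_moves", "kwargs": {"commands": [[[0,0,0,-0.1172],[0,0,0,-0.1172],[0,0,0,-0.1172],[0,0,0,-0.1172],[0,0,0,-0.1172],[0,0,0,-0.1172],[0,0,0,-0.1172],[0,0,0,-0.1172],[0,0,0,-0.1172],[0,0,0,-0.1172]]], "claw": 0.2}}

```text
time: 1.75
tool_pos: [0.2317, -0.5805, 0.2226]
orientation: [0.712, 0.702, 0.0, -0.0]
ft_force: [0.3, -0.2, 0.5]
finger_gap: 0.0366
```

```bash
python3 -c "
from h import *
plan([.469,-.042,.10])"
```

```text
t 1.75 pos [ 0.2317 -0.5805  0.2226] a 1.5567 yaw 0.0052 after yaw: tx 0.5429 ty 0.2268 tz 0.1226 gap 0.0366 F [ 0.3 -0.2  0.5]
```

>>> {"fn": "apply_moves", "kwargs": {"commands": [[[0.0362,0.0151,0.008,0.005],[0.0362,0.0151,0.008,0],[0.0362,0.0151,0.008,0],[0.0362,0.0151,0.008,0],[0.0362,0.0151,0.008,0],[0.0362,0.0151,0.008,0],[0.0362,0.0151,0.008,0],[0.0362,0.0151,0.008,0],[0.0362,0.0151,0.008,0],[0.0362,0.0151,0.008,0],[0.0362,0.0151,0.008,0],[0.0362,0.0151,0.008,0],[0.0362,0.0151,0.008,0],[0.0362,0.0151,0.008,0],[0.0362,0.0151,0.008,0],[0,0,0,0]]]}}

```text
time: 3.35
tool_pos: [0.4724, -0.0397, 0.102]
orientation: [0.714, 0.7, 0.0, -0.0]
ft_force: [-0.4, 0.2, -0.5]
finger_gap: 0.0367
```

```bash
python3 -c "
from h import *
plan([.469,-.042,.016])
for c in ('top','scene'):
  im=snap(c,c+'1')
im=cv2.imread('pics/scene1.png');cv2.imwrite('pics/s1z.png',cv2.resize(im[150:330,240:480],None,fx=3,fy=3))"
```

```text
t 3.35 pos [ 0.4724 -0.0397  0.102 ] a 1.5502 yaw -0.0013 after yaw: tx -0.0024 ty -0.0034 tz 0.0860 gap 0.0367 F [-0.4  0.2 -0.5]
```

View pics/s1z.png

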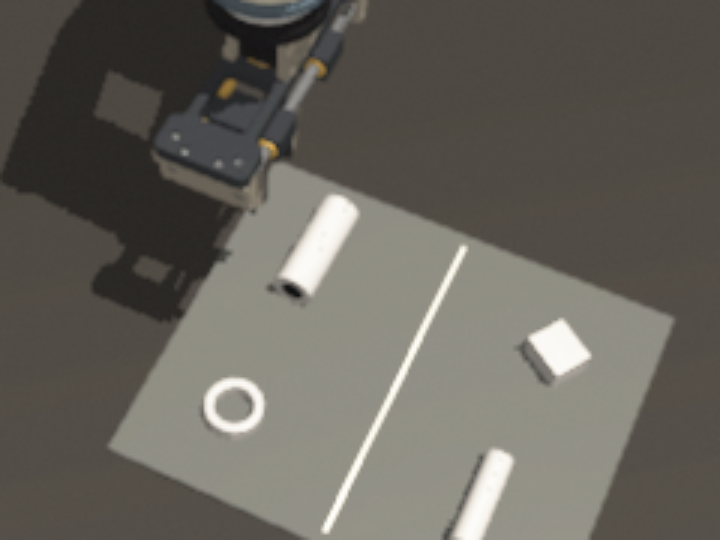

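View pics/top1.png

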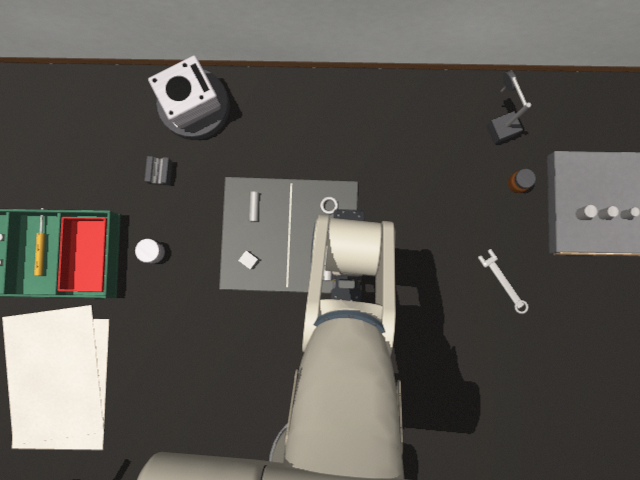

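>>> {"fn": "apply_moves", "kwargs": {"commands": [[[-0.006,-0.003,0.012,0],[0,0,0.012,0],[0,0,0.012,0],[0,0,0.012,0],[0,0,0.012,0],[0,0,0.012,0],[0,0,0.008,0],[0,0,0.005,0],[0,0,0,0],[0,0,0,0]]]}}

```text
time: 4.45
tool_pos: [0.468, -0.0489, 0.0177]
orientation: [0.715, 0.699, 0.0, 0.0]
ft_force: [0.0, 0.7, 0.9]
finger_gap: 0.0369
```

```bash
python3 -c "
from h import *
plan([.469,-.042,.0165])
im=snap('scene','scene2')
cv2.imwrite('pics/s2z.png',cv2.resize(im[150:330,240:480,::-1],None,fx=3,fy=3))"
```

```text
t 4.45 pos [ 0.468  -0.0489  0.0177] a 1.5469 yaw -0.0046 after yaw: tx 0.0069 ty 0.0008 tz 0.0012 gap 0.0369 F [0.  0.7 0.9]
```

View pics/s2z.png

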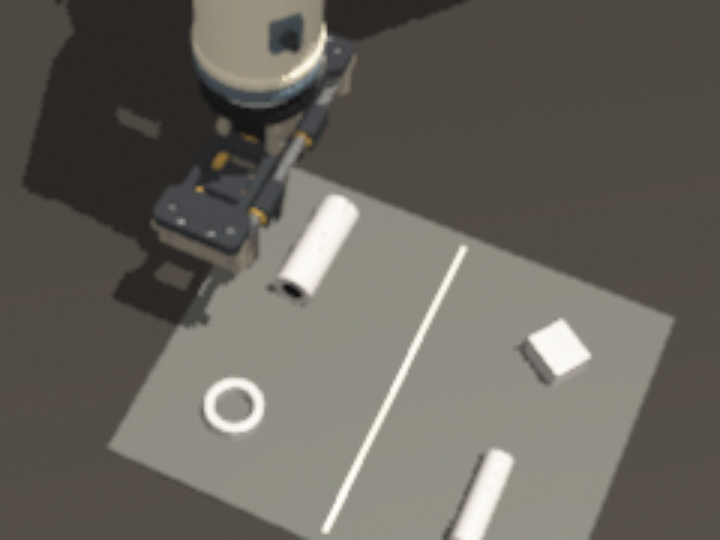

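>>> {"fn": "apply_moves", "kwargs": {"commands": [[[0.006,0.001,0.001,-0.005],[0.005,0,0,0],[0.004,0,0,0],[0.002,0,0,0],[0.002,0,0,0],[0.002,0,0,0],[0.002,0,0,0],[0.003,0,0,0],[0.003,0,0,0],[0.003,0,0,0],[0.003,0,0,0],[0.003,0,0,0],[0.003,0,0,0],[0.003,0,0,0],[0.003,0,0,0],[0.003,0,0,0],[0.003,0,0,0],[0.003,0,0,0],[0.003,0,0,0],[0.003,0,0,0]]]}}

```text
time: 6.5
tool_pos: [0.4701, 0.0133, 0.0166]
orientation: [0.714, 0.7, 0.0, 0.0]
ft_force: [-1.3, -1.3, -0.1]
finger_gap: 0.037
```

>>> {"fn": "apply_moves", "kwargs": {"commands": [[[0,0,0,0],[0,0,0,0]]]}}

```text
time: 6.7
tool_pos: [0.4701, 0.0131, 0.0166]
orientation: [0.714, 0.7, -0.0, -0.0]
ft_force: [-0.5, -0.5, 0.9]
finger_gap: 0.0369
```

```bash
cat >> h.py <<'E'
def cyl(cam,mask,r,h,x0):
    """fit pose (x,y,ang) of a lying cylinder to a mask by hull centroid/moments of projected silhouette"""
    from scipy.optimize import least_squares
    mm=cv2.moments(mask.astype(np.uint8),True)
    def mom(M): 
        c=np.array([M["m10"],M["m01"]])/M["m00"]; return c,np.arctan2(2*M["mu11"],M["mu20"]-M["mu02"])/2
    c0,a0=mom(mm); t=np.linspace(0,2*np.pi,24)
    def f(p):
        d=np.array([np.cos(p[2]),np.sin(p[2]),0]); n=np.array([-d[1],d[0],0]); P=[]
        for s in(-h/2,h/2):
            for k in t: P.append(np.array([p[0],p[1],.004+r])+s*d+r*(n*np.cos(k)+np.array([0,0,np.sin(k)])))
        hu=cv2.convexHull(np.array([proj(cam,q) for q in P],np.float32)); c,a=mom(cv2.moments(hu))
        e=(a-a0+np.pi/2)%np.pi-np.pi/2
        return [c[0]-c0[0],c[1]-c0[1],30*e]
    return least_squares(f,x0,diff_step=1e-3).x
def pins(cam,names=("thick_pin","slim_pin")):
    for n in names:
        r,h=(.015,.08) if n[0]=="t" else (.010,.07)
        for m in bot.masks_of(cam,n)[:1]:
            v,u=np.nonzero(m["mask"]); g=ray(cam,u.mean(),v.mean(),.004+r)
            x=cyl(cam,m["mask"],r,h,[g[0],g[1],0.]); print(cam,n,round(m["confidence"],2),int(m["mask"].sum()),"world",x.round(4),"line",L(x).round(4),"ang",round(x[2]-TH,3))
E
python3 -c "
from h import *
im=snap('scene','scene3')
plan([.469,0.05,.0165])
cv2.imwrite('pics/s3z.png',cv2.resize(im[150:330,240:480,::-1],None,fx=3,fy=3))
pins('scene')
"
```

```text
t 6.75 pos [0.4701 0.0131 0.0166] a 1.5519 yaw 0.0004 after yaw: tx 0.0369 ty -0.0018 tz 0.0001 gap 0.0369 F [-0.6 -1.   0. ]
scene thick_pin 0.83 503 world [ 4.716e-01  4.210e-02 -1.000e-04] line [-0.0616 -0.051 ] ang 0.019
scene slim_pin 0.69 375 world [ 0.6032  0.1776 -0.0107] line [0.0674 0.087 ] ang 0.009
```

View pics/s3z.png

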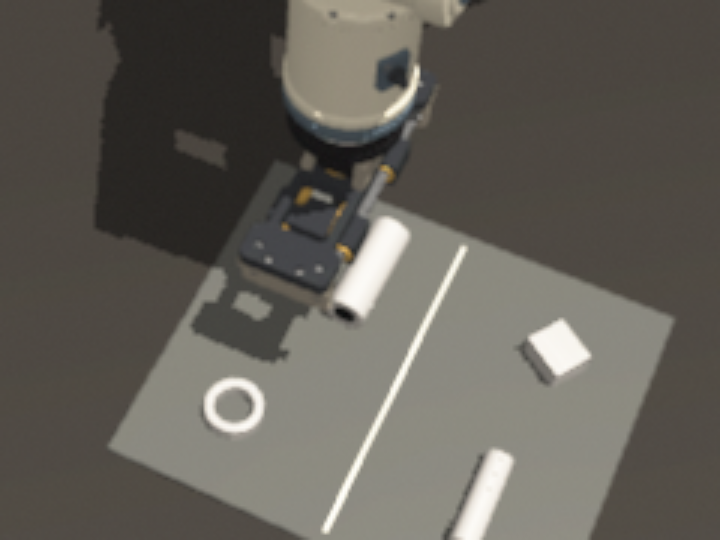

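>>> {"fn": "apply_moves", "kwargs": {"commands": [[[0.003,0,0,0],[0.003,0,0,0],[0.003,0,0,0],[0.003,0,0,0],[0.003,0,0,0],[0.003,0,0,0],[0.003,0,0,0],[0.003,0,0,0],[0.003,0,0,0],[0.003,0,0,0],[0.003,0,0,0],[0.002,0,0,0],[0.002,0,0,0],[0.002,0,0,0],[0.001,0,0,0],[0.001,0,0,0],[0.001,0,0,0],[0.001,0,0,0],[0,0,0,0],[0,0,0,0]]]}}

```text
time: 8.85
tool_pos: [0.4709, 0.0561, 0.0166]
orientation: [0.714, 0.7, 0.0, -0.0]
ft_force: [-0.7, 0.0, -0.1]
finger_gap: 0.0365
```

```bash
python3 -c "
from h import *
im=snap('scene','scene4')
plan([.469,0.05,.0165])
cv2.imwrite('pics/s4z.png',cv2.resize(im[150:330,240:480,::-1],None,fx=3,fy=3))
pins('scene')
print(L(bot.state()['tool_pos']))
# line in scene: bright ridge pixels from first scene picture
g=cv2.imread('pics/scene0.png').mean(2).astype(np.float32)
th=cv2.morphologyEx(g,cv2.MORPH_TOPHAT,np.ones((9,9)))
P=[]
for s in np.linspace(-.12,.12,60):
    best=[]
    for y in np.linspace(-.012,.012,97):
        w=W(s,y); u,v=proj('scene',[w[0],w[1],.004]); best.append(cv2.getRectSubPix(th,(1,1),(float(u),float(v)))[0,0])
    b=np.clip(np.array(best)-10,0,None); P.append((s,(b*np.linspace(-.012,.012,97)).sum()/b.sum()))
P=np.array(P); print('scene line offset/slope',np.polyfit(P[:,0],P[:,1],1), P[:,1].std())
"
```

```text
t 8.9 pos [0.4708 0.0561 0.0166] a 1.5519 yaw 0.0004 after yaw: tx -0.0061 ty -0.0017 tz 0.0001 gap 0.0369 F [-1.4 -0.4 -0.2]
scene thick_pin 0.62 377 world [ 0.4738  0.0852 -0.0272] line [-0.0602 -0.0078] ang -0.008
scene slim_pin 0.6 344 world [0.6038 0.1776 0.    ] line [0.0679 0.087 ] ang 0.019
[-0.06260692 -0.0370822 ]
scene line offset/slope [-0.00188158  0.00151278] 0.0002015628504477109
```

View pics/s4z.png

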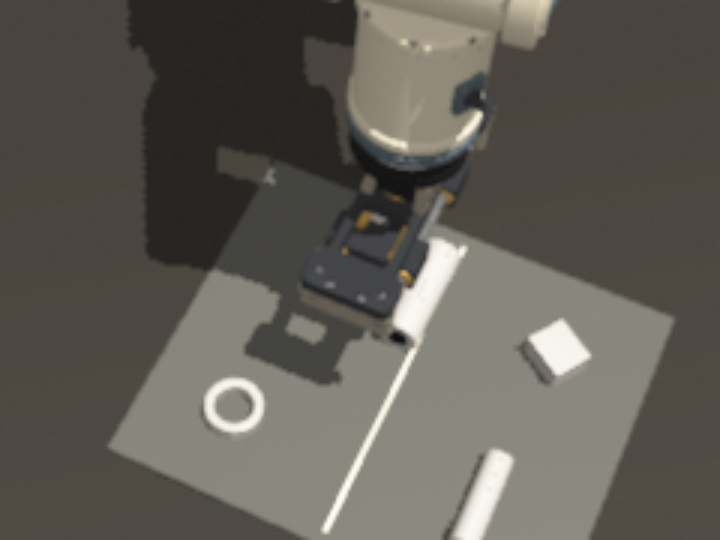

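>>> {"fn": "apply_moves", "kwargs": {"commands": [[[-0.008,0,0,0],[-0.015,0,0,0],[-0.025,0,-0.01,0],[-0.035,0,-0.02,0],[-0.04,0,-0.02,0],[-0.04,0,-0.01,0],[-0.03,0,0,0],[0,0,0,0]]]}}

```text
time: 9.8
tool_pos: [0.4675, -0.1404, 0.0772]
orientation: [0.715, 0.699, 0.0, 0.001]
ft_force: [-0.6, 0.0, 0.2]
finger_gap: 0.0371
```

```bash
python3 -c "
from h import *
im=snap('scene','scene5')
plan([.469,0.05,.0165])
pins('scene')
im2=snap('top','top5'); pins('top')
cv2.imwrite('pics/s5z.png',cv2.resize(np.hstack([im[170:310,260:460],im2[160:300,200:400]])[:,:,::-1],None,fx=2,fy=2))
"
```

```text
t 9.85 pos [ 0.467  -0.1387  0.0768] a 1.5486 yaw -0.0029 after yaw: tx 0.1887 ty -0.0016 tz 0.0603 gap 0.0369 F [ 0.2 -0.4  0.6]
scene thick_pin 0.68 522 world [0.4736 0.082  0.    ] line [-0.0604 -0.011 ] ang 0.019
scene slim_pin 0.84 394 world [ 0.6008  0.1778 -0.    ] line [0.065  0.0872] ang 0.019
top thick_pin 0.81 429 world [0.4725 0.0801 0.    ] line [-0.0614 -0.013 ] ang 0.019
top slim_pin 0.58 268 world [ 0.6031  0.1757 -0.0195] line [0.0673 0.0851] ang -0.0
```

View pics/s5z.png

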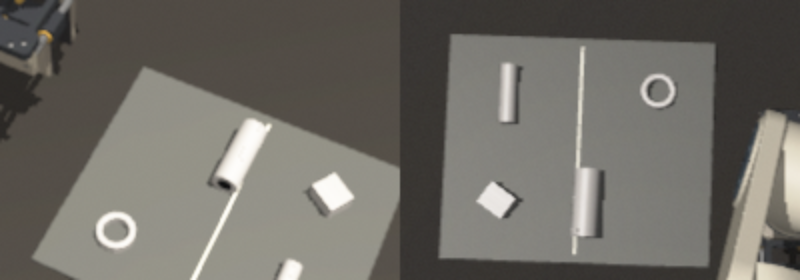

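>>> {"fn": "apply_moves", "kwargs": {"commands": [[[0.03,-0.0015,0.01,-0.003],[0.035,0,0.02,0],[0.035,0,0.02,0],[0.035,0,0.01,0],[0.025,0,0,0],[0.015,0,0,0],[0.008,0,0,0],[0.003,0,0,0],[0.003,0,0,0],[0.002,0,0,0],[0.002,0,0,0],[0.002,0,0,0],[0.002,0,0,0],[0.002,0,0,0],[0.002,0,0,0],[0.002,0,0,0],[0.001,0,0,0],[0.001,0,0,0],[0.001,0,0,0],[0,0,0,0]]]}}

```text
time: 12.1
tool_pos: [0.4691, 0.0692, 0.0166]
orientation: [0.713, 0.701, 0.0, 0.0]
ft_force: [-0.2, 0.5, 0.6]
finger_gap: 0.0369
```

```bash
sed -i 's/\[g\[0\],g\[1\],0.\]/[g[0],g[1],-.03]/; s/diff_step=1e-3/diff_step=1e-2/' h.py; python3 -c "
from h import *
im=snap('scene','scene6')
plan([.469,0.0685,.0165]); print(L(bot.state()['tool_pos']))
pins('scene',['thick_pin'])
"
```

```text
t 12.15 pos [0.4691 0.0692 0.0166] a 1.5549 yaw 0.0034 after yaw: tx -0.0007 ty -0.0000 tz 0.0001 gap 0.0371 F [ 0.4  0.  -0.8]
[-0.06469043 -0.02400223]
scene thick_pin 0.96 366 world [ 0.4784  0.0988 -0.0471] line [-0.0559  0.0058] ang -0.028
```

>>> {"fn": "apply_moves", "kwargs": {"commands": [[[-0.005,0,0,0],[-0.015,0,0,0],[-0.025,0,-0.01,0],[-0.035,0,-0.02,0],[-0.04,0,-0.03,0],[-0.04,0,-0.03,0],[-0.03,0,-0.02,0],[0,0,0,0]]], "claw": 0.4}}

```text
time: 13.0
tool_pos: [0.4679, -0.1246, 0.1294]
orientation: [0.714, 0.7, 0.001, 0.003]
ft_force: [-0.4, 0.9, -0.1]
finger_gap: 0.0273
```

```bash
python3 -c "
from h import *
im=snap('scene','scene7')
pins('scene')
im2=snap('top','top7'); pins('top')
p=W(.068,.131); plan([p[0],p[1],.15])
cv2.imwrite('pics/s7z.png',cv2.resize(np.hstack([im[170:310,260:460],im2[160:300,200:400]])[:,:,::-1],None,fx=2,fy=2))
"
```

```text
scene thick_pin 0.9 556 world [ 0.4731  0.0954 -0.0485] line [-0.0612  0.0023] ang -0.029
scene slim_pin 0.85 366 world [0.6024 0.1783 0.0052] line [0.0665 0.0877] ang 0.025
top thick_pin 0.77 433 world [ 0.4737  0.0931 -0.0418] line [-0.0605  0.    ] ang -0.022
top slim_pin 0.6 227 world [ 0.6017  0.1755 -0.0279] line [0.0659 0.0849] ang -0.009
t 13.3 pos [ 0.4653 -0.1198  0.1256] a 1.556 yaw 0.0045 after yaw: tx 0.3440 ty 0.1328 tz -0.0244 gap 0.028 F [0.4 1.1 0.6]
```

View pics/s7z.png

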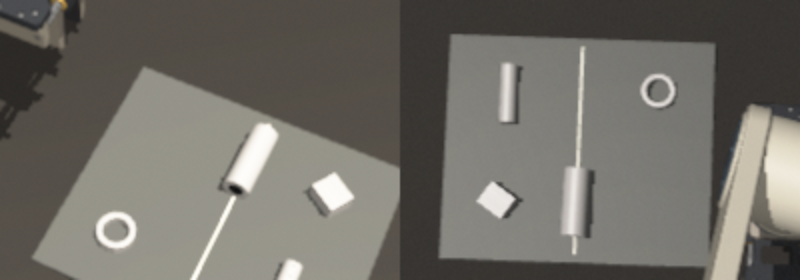

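>>> {"fn": "apply_moves", "kwargs": {"commands": [[[0.034,0.0132,-0.008,0.0045],[0.034,0.0132,-0.008,0],[0.034,0.0132,-0.008,0],[0.034,0.0132,0,0],[0.034,0.0132,0,0],[0.034,0.0132,0,0],[0.034,0.0132,0,0],[0.034,0.0132,0,0],[0.034,0.0132,0,0],[0.034,0.0132,0,0],[0,0,0,0],[0,0,0,0]]]}}

```text
time: 14.5
tool_pos: [0.6037, 0.2175, 0.1492]
orientation: [0.713, 0.701, -0.001, -0.0]
ft_force: [-0.2, -0.0, -0.7]
finger_gap: 0.0273
```

```bash
python3 -c "
from h import *
p=W(.067,.127); plan([p[0],p[1],.0155])
"
```

```text
t 14.5 pos [0.6037 0.2175 0.1492] a 1.5531 yaw 0.0016 after yaw: tx 0.0000 ty -0.0001 tz 0.1337 gap 0.0273 F [-0.2 -0.  -0.7]
```

>>> {"fn": "apply_moves", "kwargs": {"commands": [[[0,0,0.02,0.0015],[0,0,0.025,0],[0,0,0.025,0],[0,0,0.025,0],[0,0,0.018,0],[0,0,0.01,0],[0,0,0.006,0],[0,0,0.0045,0],[0,0,0,0],[0,0,0,0]]]}}

```text
time: 15.5
tool_pos: [0.6053, 0.2165, 0.0178]
orientation: [0.715, 0.699, 0.0, 0.0]
ft_force: [-0.4, -0.3, -0.9]
finger_gap: 0.0273
```

```bash
python3 -c "
from h import *
p=W(.067,.127); plan([p[0],p[1],.0155]); print(L(bot.state()['tool_pos']))
im=snap('scene','scene8')
cv2.imwrite('pics/s8z.png',cv2.resize(im[180:370,260:500,::-1],None,fx=3,fy=3))
"
```

```text
t 15.5 pos [0.6053 0.2165 0.0178] a 1.5488 yaw -0.0027 after yaw: tx 0.0010 ty -0.0016 tz 0.0023 gap 0.0273 F [-0.4 -0.3 -0.9]
[0.06864822 0.12598039]
```

View pics/s8z.png

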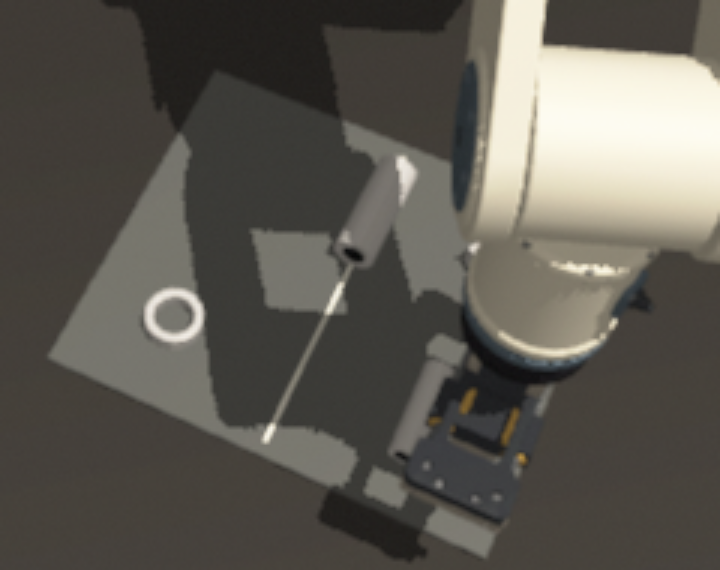

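>>> {"fn": "apply_moves", "kwargs": {"commands": [[[-0.005,-0.001,0.002,-0.003],[-0.004,0,0,0],[-0.004,0,0,0],[-0.002,0,0,0],[-0.002,0,0,0],[-0.002,0,0,0],[-0.002,0,0,0],[-0.003,0,0,0],[-0.003,0,0,0],[-0.003,0,0,0],[-0.003,0,0,0],[-0.003,0,0,0],[-0.003,0,0,0],[-0.003,0,0,0],[-0.003,0,0,0],[-0.003,0,0,0],[-0.003,0,0,0],[-0.003,0,0,0],[-0.003,0,0,0],[-0.003,0,0,0]]]}}

```text
time: 17.55
tool_pos: [0.6027, 0.1562, 0.0151]
orientation: [0.714, 0.7, 0.0, 0.0]
ft_force: [0.5, 0.2, 0.6]
finger_gap: 0.0276
```

```bash
python3 -c "
from h import *
p=W(.067,.033); plan([p[0],p[1],.0155]); print(L(bot.state()['tool_pos']))
im=snap('scene','scene9')
cv2.imwrite('pics/s9z.png',cv2.resize(im[180:370,260:500,::-1],None,fx=3,fy=3))
pins('scene')
"
```

```text
t 17.55 pos [0.6027 0.1562 0.0151] a 1.5519 yaw 0.0004 after yaw: tx -0.0326 ty -0.0002 tz -0.0004 gap 0.0276 F [0.5 0.2 0.6]
[0.0672399  0.06559702]
scene thick_pin 0.72 208 world [0.4935 0.0876 0.1103] line [-0.0406 -0.0051] ang 0.13
```

View pics/s9z.png

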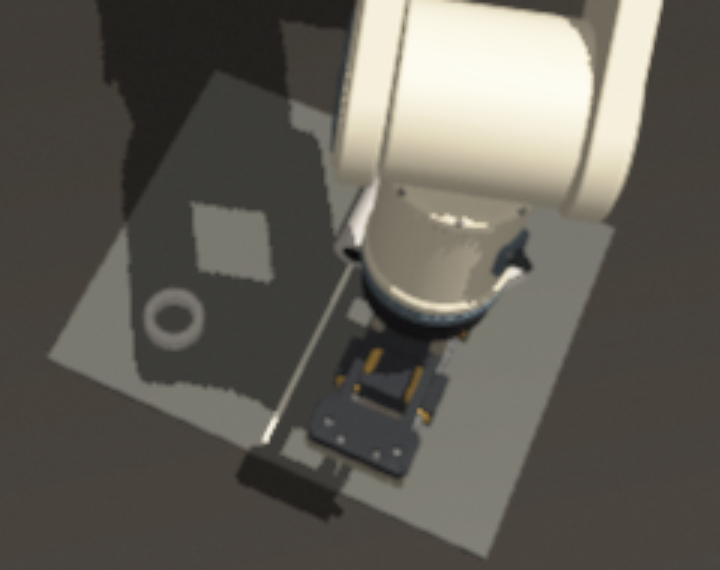

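>>> {"fn": "apply_moves", "kwargs": {"commands": [[[-0.003,0,0,0],[-0.003,0,0,0],[-0.003,0,0,0],[-0.003,0,0,0],[-0.003,0,0,0],[-0.003,0,0,0],[-0.002,0,0,0],[-0.002,0,0,0],[-0.002,0,0,0],[-0.002,0,0,0],[-0.001,0,0,0],[-0.001,0,0,0],[-0.001,0,0,0],[-0.001,0,0,0],[0,0,0,0],[0.008,0,0,0],[0.02,0,0,0],[0.03,0,-0.02,0],[0.035,0,-0.03,0],[0.04,0,-0.03,0]]]}}

```text
time: 19.7
tool_pos: [0.6041, 0.2605, 0.0956]
orientation: [0.714, 0.7, -0.001, -0.0]
ft_force: [1.2, -0.7, 0.2]
finger_gap: 0.0277
```

>>> {"fn": "apply_moves", "kwargs": {"commands": [[[0.03,0,0,0],[0,0,0,0]]]}}

```text
time: 19.9
tool_pos: [0.6057, 0.2941, 0.0966]
orientation: [0.713, 0.701, 0.002, 0.0]
ft_force: [-0.3, -0.7, -0.6]
finger_gap: 0.0277
```

```bash
python3 -c "
from h import *
p=W(.067,.05); plan([p[0],p[1],.0155]); print(L(bot.state()['tool_pos']))
im=snap('scene','scene10')
pins('scene')
im2=snap('top','top10'); pins('top')
cv2.imwrite('pics/s10z.png',cv2.resize(np.hstack([im[180:370,260:460],im2[140:330,200:400]])[:,:,::-1],None,fx=2,fy=2))
"
```

```text
t 19.9 pos [0.6057 0.2941 0.0966] a 1.555 yaw 0.0035 after yaw: tx -0.1535 ty -0.0006 tz 0.0811 gap 0.0277 F [-0.3 -0.7 -0.6]
[0.06761335 0.20350736]
scene thick_pin 0.55 505 world [ 0.4755  0.0948 -0.0705] line [-0.0587  0.0018] ang -0.051
scene slim_pin 0.8 318 world [ 0.6017  0.1065 -0.0123] line [0.0672 0.0159] ang 0.007
top thick_pin 0.73 422 world [ 0.4736  0.0928 -0.0392] line [-0.0606 -0.0002] ang -0.02
top slim_pin 0.66 250 world [ 0.6009  0.1042 -0.0166] line [0.0664 0.0136] ang 0.003
```

View pics/s10z.png

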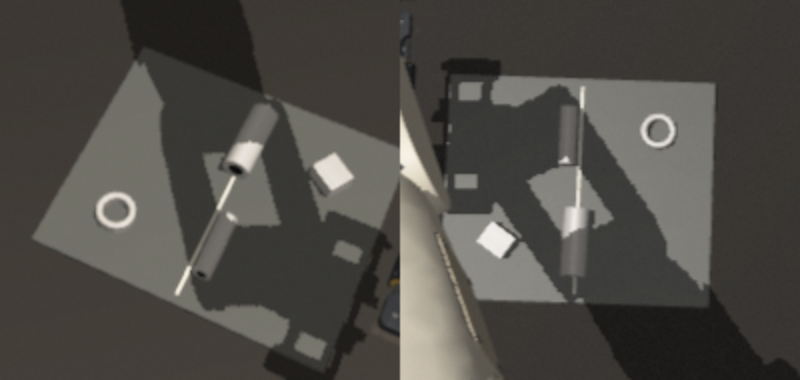

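>>> {"fn": "apply_moves", "kwargs": {"commands": [[[-0.03,0,0.02,0.0035],[-0.035,0,0.027,0],[-0.035,0,0.027,0],[-0.02,0,0.007,0],[-0.015,0,0,0],[-0.01,0,0,0],[-0.005,0,0,0],[0,0,0,0]]]}}

```text
time: 21.0
tool_pos: [0.6019, 0.1387, 0.0141]
orientation: [0.715, 0.699, -0.0, 0.0]
ft_force: [-1.2, 0.3, 0.2]
finger_gap: 0.0278
```

```bash
python3 -c "
from h import *
p=W(.067,.0215); plan([p[0],p[1],.0155]); print(L(bot.state()['tool_pos']))
"
```

```text
t 21.0 pos [0.6019 0.1387 0.0141] a 1.5473 yaw -0.0041 after yaw: tx -0.0266 ty 0.0002 tz -0.0014 gap 0.0278 F [-1.2  0.3  0.2]
[0.06682833 0.0480877 ]
```

>>> {"fn": "apply_moves", "kwargs": {"commands": [[[0,0,-0.001,-0.004],[0,0,0,0],[0,0,0,0]]]}}

```text
time: 21.3
tool_pos: [0.602, 0.14, 0.0152]
orientation: [0.713, 0.701, 0.0, 0.0]
ft_force: [1.1, -0.2, 0.2]
finger_gap: 0.0276
```

```bash
python3 -c "
from h import *
p=W(.067,.0215); plan([p[0],p[1],.0155]); print(L(bot.state()['tool_pos']))
"
```

```text
t 21.3 pos [0.602  0.14   0.0152] a 1.553 yaw 0.0015 after yaw: tx -0.0279 ty 0.0001 tz -0.0003 gap 0.0276 F [ 1.1 -0.2  0.2]
[0.06687452 0.04939368]
```

Settled at 0.0494; I need −0.028.

>>> {"fn": "apply_moves", "kwargs": {"commands": [[[-0.004,0,0,0],[-0.004,0,0,0],[-0.003,0,0,0],[-0.002,0,0,0],[-0.002,0,0,0],[-0.002,0,0,0],[-0.002,0,0,0],[-0.002,0,0,0],[-0.002,0,0,0],[-0.001,0,0,0],[-0.001,0,0,0],[-0.001,0,0,0],[-0.001,0,0,0],[-0.001,0,0,0],[0,0,0,0]]]}}

```text
time: 22.8
tool_pos: [0.6014, 0.1113, 0.0151]
orientation: [0.714, 0.701, -0.0, 0.0]
ft_force: [-0.5, 0.1, 1.1]
finger_gap: 0.0274
```

>>> {"fn": "apply_moves", "kwargs": {"commands": [[[0.005,0,0,0],[0.015,0,0,0],[0.03,0,-0.02,0],[0.035,0,-0.03,0],[0.04,0,-0.03,0],[0.04,0,-0.02,0],[0.03,0,0,0],[0,0,0,0]]]}}

```text
time: 23.6
tool_pos: [0.605, 0.3117, 0.1162]
orientation: [0.712, 0.702, 0.002, 0.0]
ft_force: [-0.2, -0.7, -0.5]
finger_gap: 0.0276
```

```bash
python3 -c "
from h import *
plan([.6,.29,.1])
im=snap('scene','scene11')
pins('scene')
im2=snap('top','top11'); pins('top')
cv2.imwrite('pics/s11z.png',cv2.resize(np.hstack([im[180:370,260:460],im2[140:330,200:400]])[:,:,::-1],None,fx=2,fy=2))
"
```

```text
t 23.6 pos [0.605  0.3117 0.1162] a 1.556 yaw 0.0045 after yaw: tx -0.0218 ty -0.0046 tz 0.0162 gap 0.0276 F [-0.2 -0.7 -0.5]
scene thick_pin 0.59 505 world [ 0.4746  0.0956 -0.0511] line [-0.0597  0.0026] ang -0.032
scene slim_pin 0.59 349 world [ 0.6006  0.0916 -0.0366] line [0.0664 0.001 ] ang -0.017
top thick_pin 0.92 382 world [ 0.4749  0.0938 -0.0222] line [-0.0594  0.0007] ang -0.003
top slim_pin 0.53 244 world [ 0.5998  0.0892 -0.0159] line [ 0.0657 -0.0014] ang 0.003
```

View pics/s11z.png

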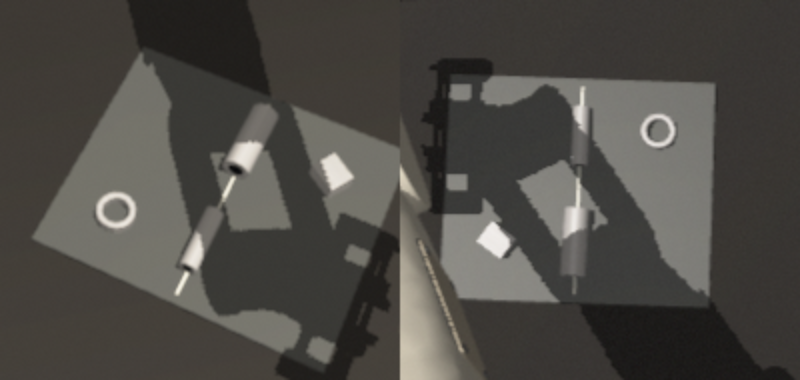

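```bash
python3 -c "
from h import *
snap('top','top12'); pins('top')
for n in ('gauge_block','bearing_ring'): print(n,[(np.round(r['xyz'],4),round(r['confidence'],2)) for r in bot.mark_of('top',n)][:1])
print(bot.state()['time'],bot.job_done())
"
```

```text
top thick_pin 0.86 430 world [ 0.4735  0.093  -0.0361] line [-0.0607 -0.0001] ang -0.017
top slim_pin 0.7 188 world [0.5981 0.0886 0.0052] line [ 0.0639 -0.002 ] ang 0.025
gauge_block [(array([0.4762, 0.1903, 0.0048]), 0.59)]
bearing_ring [(array([ 0.604 , -0.    ,  0.0054]), 0.55)]
the job is handed in; nothing more can be done
24.15 None
```

I rolled both pins onto the line, thick one first, and handed the job in at about 24 s of the 51 s. I pushed each slowly with the two fingers set side by side along the pin, and the final pictures show them end to end.

| Last top-camera check | Thick pin | Slim pin |
|---|---|---|
| Offset from the line (limit 6 mm) | about 0 mm | about −2 mm |
| Angle to the line (limit 0.12 rad) | −0.02 rad | +0.03 rad |
| Position along the line (limit 105 mm) | −61 mm | +64 mm |

- **Camera disagreement:** the scene camera's last look put the pins at about +2.6 mm and +1.0 mm. It sees the line about 1.5 mm over, so corrected that is about +1.1 mm and −0.5 mm. The cameras differ by 1 to 2 mm, within their calibration.
- **Bystanders:** the gauge block and bearing ring read within about 6 mm of their first positions. That is near the network's noise, and the pictures show them undisturbed. I did not re-measure the piston, jar, wrench or V-block, but the fingers were never lowered near them.
- **Arm at the end:** the gripper stood clear of everything, and the force readings showed only noise. The last two top pictures, about half a second apart, gave the same pin positions to within 2 mm, so I saw no sign of rolling.

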